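Feed a film tin through the sprung flap of a film cleaner's loading lane

TASK

Pick up the round film tin with the red lid, set it down upright on the open apron of the blue feed lane, and push it along the lane through the sprung red flap (not lifted over it) until the tin pushes the yellow sprung end plate about half-way in, by feel and gently, so that the plate is never driven to the end of its travel. Then draw back, so that the flap swings shut behind the tin and the tin is left standing upright in the lane. Leave the other things on the bench alone.

Things in the scene. Friction and masses are not known exactly. Their poses are not given: they have to be found in the camera images.
- tin_center (a point): Centre (half-way up) of the film tin with the red lid: an upright steel cylinder 56 mm in diameter and 38 mm high, 0.13 to 0.24 kg, standing loose on the bench; z axis up.
- lane: Blue feed lane, fixed; yaw varies. Origin at bench height on the centre line, straight under the shut flap; x along the lane in the feeding direction (away from the robot), y left, z up. Slippery grey floor 6 mm thick, 92 mm wide, x = -125 to 265 mm. Walls from x = -10 to 265 mm, 64 mm apart inside, 8 mm thick, tops 48 mm over the bench. No roof: a tool can come down into it and move along it.
- lane_apron (a point): Where the tin is set down: on the lane's floor (6 mm over the bench), on the centre line, 78 mm before the flap. The floor here is an open apron without walls; two flared wings, 48 mm tall over the bench, lead from 38 mm before the flap (92 mm apart at their tips) into the walls. Axes as the lane.
- lane_exit (a point): Far end of the lane's floor, centre line, 265 mm past the flap; axes as the lane. Before it a yellow plate on springs, 56 mm wide and 32 mm high, stands across the lane: its resting face is somewhere between 125 and 165 mm past the flap, differs every time and is not measured, so it must be felt for.
- flap (a joint): Angle (rad) of the red flap: 0 = shut across the lane, 1.5 = swung open into the lane (+x), the only way it opens. A weak spring (0.04 N m shut, 0.1 N m wide open: 1 to 2 N at the tin) shuts it once nothing stands in its sweep (61 mm about the hinge). A tin touching the resting end plate is clear of the sweep.
- flap_hinge (a point): Half-way up the flap's upright hinge axis, 30 mm over the bench, at lane x = 0, y = +32 mm; axes as the lane. The red flap is 61 mm wide and reaches from 12 to 48 mm over the bench.
- plate (a joint): How far (m) the yellow end plate is pushed in along the lane from its rest: 0 = at rest, 0.018 = end of its travel. It starts to move at 3 N and needs 0.5 N more per mm (7.5 N half-way, 12 N at the end); a finger pushing the tin feels 1 to 3 N more, from rubbing. Let go, it slowly pushes the tin back to the resting face.
- tin_blue: Bystander: film tin of the same size with a blue lid; origin at the centre of its underside.
- core: Bystander: white plastic film core, a ring 50 mm across and 35 mm high; origin at the centre of its underside.
- tape: Bystander: roll of orange splicing tape lying flat, 80 mm across and 19 mm high; origin at the centre of its underside.
Not all that is in view belongs to the job. What is shaped like the part that bears tin_center but turquoise is not meant.

How it is judged (in metres and radians):
On the way, in this order (a step that is already met when the one before it is completed fails the run):
1. the tin stands upright on the apron before the flap, let go (x of tin_center in the frame of lane between -0.125 and -0.02 m and y of tin_center in the frame of lane between -0.03 and 0.03 m and z of tin_center in the frame of lane between 0.02 and 0.032 m and angle between tin_center's own z axis and vertical below 0.1 rad and contact force between the fingers and tin below 0.2 N), for 0.1 s.
2. the tin, standing low in the lane, pushes the flap open and goes through it (flap over 0.5 rad with the tin's centre from 5 mm before to 60 mm past the flap) (value of joint flap above 0.5 rad and x of tin_center in the frame of lane between -0.005 and 0.06 m and y of tin_center in the frame of lane between -0.012 and 0.012 m and z of tin_center in the frame of lane below 0.035 m), for 0.1 s.
3. the tin, past the flap, presses the end plate in by more than 4 mm for 0.2 s (value of joint plate above 0.004 m and x of tin_center in the frame of lane above 0.09 m and z of tin_center in the frame of lane below 0.035 m), for 0.2 s.
At the end, for the whole second after the job is handed in: The flap is shut (under 0.08 rad), the red-lidded tin stands upright (within 0.1 rad) and at rest on the lane's floor between the walls, its centre 80 to 145 mm past the flap, and the end plate is back within 4 mm of its rest (value of joint flap below 0.08 rad and value of joint plate below 0.004 m and x of tin_center in the frame of lane between 0.08 and 0.145 m and y of tin_center in the frame of lane between -0.012 and 0.012 m and z of tin_center in the frame of lane below 0.03 m and angle between tin_center's own z axis and vertical below 0.1 rad and linear speed of tin below 0.01 m/s); the robot touches nothing.
It fails at once if the end plate is driven to within 3 mm of the end of its travel (over 15 mm) (value of joint plate above 0.015 m).
It fails at once if the blue-lidded tin is moved more than 15 mm (distance of tin_blue from where it was at the start of the episode above 0.015 m).
It fails at once if the film core is moved more than 15 mm (distance of core from where it was at the start of the episode above 0.015 m).
It fails at once if the tape roll is moved more than 15 mm (distance of tape from where it was at the start of the episode above 0.015 m).
It also fails if it takes over 69 s, if anything falls off the work surface, if the arm or the gripper's body presses on something with over 40 N, if the wrist force passes 120 N, or if a joint passes its speed limit or range.

ROBOT

A 6-joint arm with a two-finger parallel gripper is mounted at the origin on the work surface. World frame = base frame: x ahead of the robot, y to its left, z up, the work surface at z = 0. Lengths are in mm, angles in rad, forces in N, time in s.
With the tool pointing down it reaches from about 275 to 750 mm from the base axis. Payload 10.2 kg.
Tool frame: the origin (TCP) lies at the centre of the arm's flange, where the gripper is bolted on; the fingertips stand ctrl.tip_reach ahead of it and the grasp point (between the pads) lies 155 mm ahead of it (ctrl.tip_reach is the distance from the TCP to the fingertips, in mm); z points along the fingers, y is the direction in which the jaws open and shut (so a half turn about z gives the same grasp; the last joint's range is limited). The gripper opens to 85 mm and grips with 20 to 120 N. Pads are 22 mm wide; open, the fingers measure 114 mm over their backs; the gripper's body (76 mm by 85 mm) begins 54 mm behind the grasp point. The pads swing forward as they close: fully open they stand 13 mm farther back than shut.
Start: joints at [-1.507, 0.313, 1.498, -0, 1.331, -0.223], TCP at [148.501, -503.567, 404.694] pointing down, gripper open.
Joint ranges: [-2.94, 2.94], [-0.97, 2.17], [0.19, 2.56], [-1.23, 4.37], [0.02, 3.11], [-2.88, 2.88]. Speed limits (rad/s): [2.39, 2.39, 3.01, 3.14, 3.14, 3.14].

INTERFACE

Orientations are given as a unit quaternion [w, x, y, z].
In Python, from rig import ctrl, viewer gives the robot as it stands.
- The arm moves only by the tool drive_tool, never from a script. Its argument "rows" is a list that holds one entry, the list of rows, each a list of 6 numbers: the shift along the world's x, y, z normalised to -1 to 1, where 1 is 0.1 m, then the turn, a rotation vector about the world's x, y, z normalised to -1 to 1, where 1 is 90 degrees. A call has 1 to 10 rows; each row is the pose to reach, as a shift and turn from the pose measured when the call began; what a row does not reach only later rows make up. A row lasts 1/8 s, in which the tool goes at most 62.5 mm and 10.7 degrees, less where a joint would pass 70% of its speed; a pose out of reach is approached as far as the arm can. A call with a number of a shift or a turn outside -1 to 1 is refused whole. A call with a gripper value outside its range is refused whole. "fingers" is the opening, from -1 (shut) to 1 (fully open), set as the call begins (left out, the last holds). The fingers move at their own pace and stop on an object; "force" is the grip in N (left out, the last holds). Time passes only in rows, so rows that repeat a pose let the fingers close. It gives the time, the measured TCP pose, the force and the opening at its end, in the units of the state.
- ctrl.sense(): the state, without advancing time (a new reading comes with each control period).
- viewer.capture(name): name is "side" or "top" or "wrist"; returns the picture (400x640x3 uint8, red, green, blue); there is no depth.
- viewer.calibration(name): a dict with "mtx" (3x3 intrinsics, pixels), "extrinsics" (4x4, takes a point from camera to world coordinates). Camera axes: x right, y up, looking along -z (the intrinsics and any distortion apply to the point x, -y, -z); pixel columns grow to the right and rows downward; lengths in mm; the calibration is good to about 2 mm. A picture is of the moment at which its call begins: read the wrist's pose just before it. calibration takes no time and is no camera call; for the wrist camera it gives the pose at the moment of the call.
- ctrl.finish_job(): hands the job in, once; it reports no verdict.
The state is a dict: "time_s": time; "joints": joint angles; "dq": joint speeds; "tau": joint torques, N m; "eef_pos": TCP position; "ee_rot": TCP orientation; "force": force on the tool from outside, world axes, zero at the start; "wrist_torque": the same for the moment, N m; "grip_width": opening from 0.0 (shut) to 1.0 (fully open).
Only numpy, scipy, OpenCV 4.12 (cv2) and the standard library are available. Lean on these libraries where they do the work, as an engineer would, in place of code of your own. Each camera call takes 0.05 s, during which the arm holds its last target.

## Working session

There is one attempt and no reset: what is moved stays moved. The work goes in short steps, Python scripts to look and compute and a tool call to move; the robot and the scene stay as the last step left them, time stands still between calls to the robot, and variables do not carry over. Pictures are saved under pics/ and viewed, and the job is handed in when it is done.

Besides the shell and the picture viewer there is one more tool, called after "Request:" as a command line: name --argument value ..., lists and objects as JSON in quotes. drive_tool: Moves the arm, as the interface text tells. Scaled input: -1 to 1 covers 0.1 m each way for a shift and 90 degrees each way for a turn. Its arguments: {"type":"object","properties":{"rows":{"type":"array","items":{"type":"array","items":{"type":"array","items":{"type":"number"}}}},"fingers":{"type":"number"},"force":{"type":"number"}},"required":["rows"]}

```bash
ls; mkdir -p pics; python3 - <<'E'
from rig import ctrl, viewer
import cv2, numpy as np
s=ctrl.sense(); print(s, ctrl.tip_reach)
for n in ["side","top","wrist"]:
    c=viewer.calibration(n); print(n, np.round(c["mtx"],1).tolist(), np.round(c["extrinsics"],3).tolist(), [k for k in c])
    im=viewer.capture(n); cv2.imwrite(f"pics/{n}0.png", im[:,:,::-1])
E
```

```text
pics
{'time_s': 0.0, 'joints': array([-1.50740361e+00,  3.13430348e-01,  1.49844566e+00, -2.11126372e-05,
        1.33097323e+00, -2.23379102e-01]), 'dq': array([-0.00020726,  0.00017699, -0.00083314,  0.00061155, -0.00059622,
       -0.00086745]), 'tau': array([-1.59935455e-03, -4.12271726e+01, -2.59742099e+01, -2.22879416e-04,
        4.19664822e-03, -1.36060882e-05]), 'eef_pos': array([ 148.4945835 , -503.51786982,  404.14175988]), 'ee_rot': array([-6.27099435e-04,  9.89737286e-01,  1.42897549e-01,  3.99854490e-05]), 'force': array([ 0.19904197, -0.10897168, -0.01884622]), 'wrist_torque': array([-0.0013069 , -0.03091765, -0.01109179]), 'grip_width': 0.9980220649689264} 173.4
side [[363.4, 0.0, 318.2], [0.0, 363.4, 198.5], [0.0, 0.0, 1.0]] [[0.982, 0.105, -0.157, 486.734], [-0.188, 0.639, -0.746, -590.716], [0.022, 0.762, 0.648, 555.414], [0.0, 0.0, 0.0, 1.0]] ['mtx', 'extrinsics']
top [[386.9, 0.0, 319.2], [0.0, 386.9, 197.7], [0.0, 0.0, 1.0]] [[0.02, 0.998, -0.066, 559.85], [-1.0, 0.021, 0.022, 19.477], [0.024, 0.066, 0.998, 1018.413], [0.0, 0.0, 0.0, 1.0]] ['mtx', 'extrinsics']
wrist [[329.7, 0.0, 312.1], [0.0, 329.7, 201.9], [0.0, 0.0, 1.0]] [[0.282, 0.907, 0.313, 228.918], [-0.959, 0.267, 0.091, -479.618], [-0.001, -0.326, 0.945, 373.916], [0.0, 0.0, 0.0, 1.0]] ['mtx', 'extrinsics']
```

View pics/side0.png

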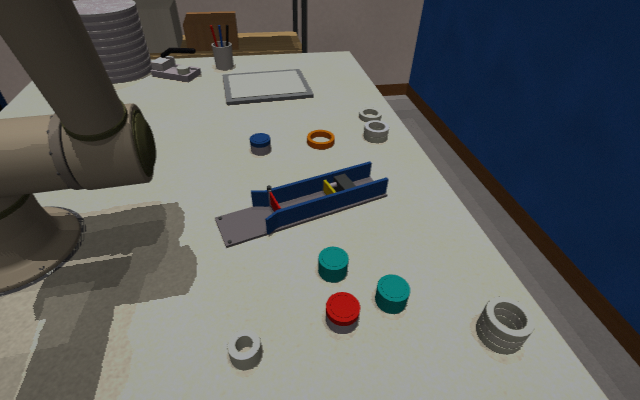

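View pics/top0.png

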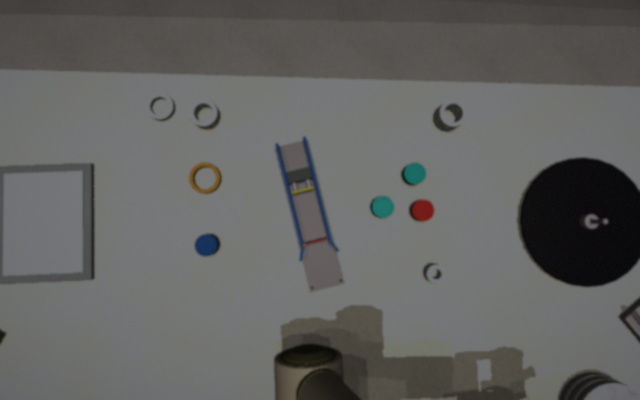

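View pics/wrist0.png

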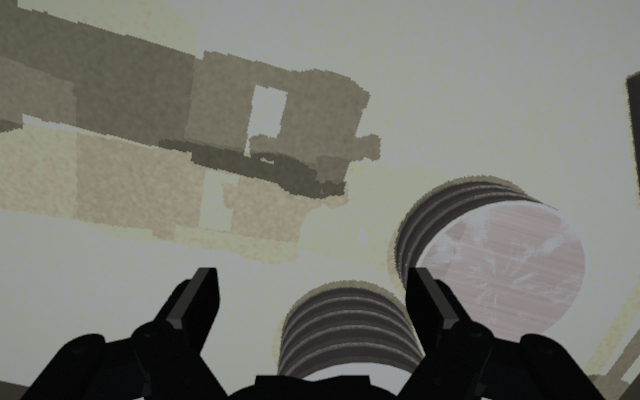

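The side view shows the red tin at about (343,310), turquoise tins at (333,262) and (392,292), and the lane running from (230,228) to (380,185). In the top view the red tin is at (422,210) and the flap at (316,240). The lane's apron is at (322,268) and its far end near (291,142). The wrist view shows only stacks beside the arm.

```bash
cat > h.py <<'E'
import cv2, numpy as np
def ray(cal,u,v):
    K=cal["mtx"];E=cal["extrinsics"]
    d=np.array([(u-K[0,2])/K[0,0],-(v-K[1,2])/K[1,1],-1.0])
    return E[:3,3], E[:3,:3]@d
def onz(cal,u,v,z):
    o,d=ray(cal,u,v); return o+d*(z-o[2])/d[2]
def tri(a,b):
    (o1,d1),(o2,d2)=a,b
    A=np.stack([d1,-d2],1); t=np.linalg.lstsq(A,o2-o1,rcond=None)[0]
    p,q=o1+d1*t[0],o2+d2*t[1]; return (p+q)/2,np.linalg.norm(p-q)
def proj(cal,p):
    E=cal["extrinsics"];K=cal["mtx"];c=E[:3,:3].T@(np.asarray(p,float)-E[:3,3])
    return K[0,0]*c[0]/-c[2]+K[0,2], K[1,1]*-c[1]/-c[2]+K[1,2]
def blobs(bgr,lo,hi,mina=15):
    h=cv2.cvtColor(bgr,cv2.COLOR_BGR2HSV); 
    m=cv2.inRange(h,np.array(lo),np.array(hi))
    if lo[0]==0 and hi[0]<=12: m|=cv2.inRange(h,np.array([170,lo[1],lo[2]]),np.array([179,255,255]))
    n,l,s,c=cv2.connectedComponentsWithStats(m)
    return m,l,[(i,s[i],c[i]) for i in range(1,n) if s[i,4]>=mina]
E
python3 - <<'E'
from rig import viewer
from h import *
C={n:viewer.calibration(n) for n in("side","top")}
for n in C:
    im=cv2.imread(f"pics/{n}0.png")
    for nm,lo,hi in [("red",(0,120,60),(8,255,255)),("blue",(100,120,40),(125,255,255)),("orange",(9,150,80),(20,255,255)),("yellow",(22,120,80),(35,255,255)),("turq",(80,120,50),(95,255,255))]:
        m,l,b=blobs(im,lo,hi)
        for i,s,c in b:
            if s[4]<3000: print(n,nm,s.tolist(),c.round(1),"z38:",onz(C[n],*c,38).round(1))
    sc=3
    if n=="top": cv2.imwrite("pics/topc.png",cv2.resize(im[125:300,260:460],None,fx=4,fy=3.4,interpolation=cv2.INTER_CUBIC)[:, :800])
    else: cv2.imwrite("pics/sidec.png",cv2.resize(im[150:260,200:400],None,fx=4,fy=4,interpolation=cv2.INTER_CUBIC))
E
```

```text
side red [210, 25, 8, 22, 57] [213.6  35.4] z38: [ 356.8 1212.3   38. ]
side red [269, 192, 12, 19, 107] [273.7 201.7] z38: [515.1  10.3  38. ]
side red [326, 292, 34, 34, 929] [342.4 308.5] z38: [ 599.2 -272.2   38. ]
side blue [218, 25, 5, 22, 35] [220.3  35.9] z38: [ 386.7 1201.1   38. ]
side blue [250, 133, 20, 15, 232] [259.5 139.8] z38: [501.8 271.   38. ]
side blue [271, 162, 100, 41, 1249] [317.9 182.4] z38: [622.4  61.9  38. ]
side blue [266, 178, 122, 56, 1949] [325.  203.6] z38: [623.6 -14.   38. ]
side blue [251, 190, 18, 16, 243] [259.9 197.9] z38: [486.5  27.9  38. ]
side orange [307, 130, 27, 19, 337] [320.  139.1] z38: [664.  249.5  38. ]
side yellow [324, 180, 12, 13, 50] [329.2 186. ] z38: [645.5  44.3  38. ]
side turq [319, 247, 29, 35, 762] [332.9 262.8] z38: [ 604.6 -176.8   38. ]
side turq [377, 275, 33, 39, 903] [393.  292.2] z38: [ 691.3 -256.6   38. ]
top red [412, 200, 22, 21, 373] [422.2 210. ] z38: [ 599.2 -265.9   38. ]
top red [306, 238, 20, 6, 31] [315.6 240.7] z38: [516.1   4.4  38. ]
top blue [304, 138, 31, 109, 265] [317.4 191.6] z38: [640.5   2.3  38. ]
top blue [277, 145, 26, 98, 245] [289.  193.5] z38: [634.   74.4  38. ]
top blue [196, 235, 22, 20, 360] [206.5 244.5] z38: [501.6 277.5  38. ]
top orange [190, 164, 30, 29, 232] [204.6 177.9] z38: [669.1 288.7  38. ]
top yellow [293, 187, 20, 7, 52] [302.7 190.2] z38: [643.4  39.9  38. ]
top turq [404, 163, 21, 21, 351] [414.  173.4] z38: [ 692.8 -244.5   38. ]
top turq [371, 197, 22, 20, 352] [382.  206.6] z38: [ 605.8 -162.7   38. ]
```

```bash
python3 -c "
import cv2
im=cv2.imread('pics/top0.png'); cv2.imwrite('pics/topd.png',cv2.resize(im[130:295,262:352],None,fx=3.6,fy=3.6,interpolation=cv2.INTER_CUBIC))"
```

```text
(no output)
```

View pics/topd.png

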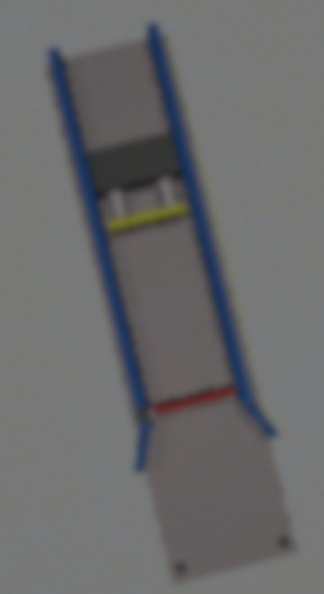

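View pics/sidec.png

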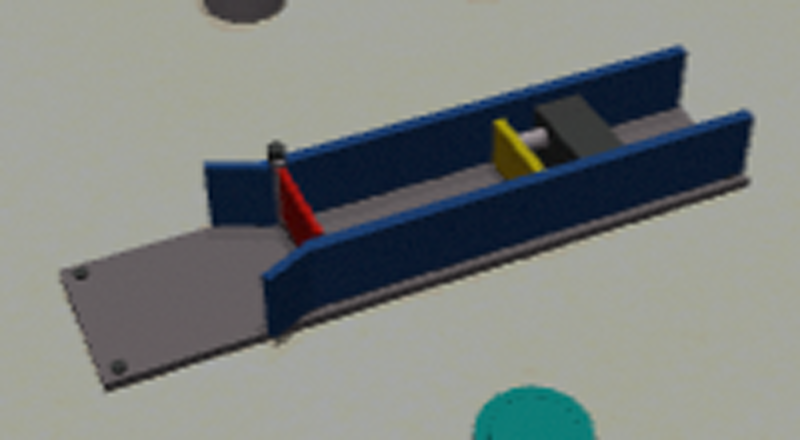

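```bash
python3 - <<'E'
from rig import viewer
from h import *
T=viewer.calibration("top");S=viewer.calibration("side")
f=lambda p,z:onz(T,p[0]/3.6+262-.36,p[1]/3.6+130-.36,z)
g=lambda p,z:onz(S,p[0]/4+200-.36,p[1]/4+150-.36,z)
P={k:f(*v) for k,v in dict(Lfar=((54,50),48),Rfar=((154,27),48),Lnear=((142,412),48),Rnear=((241,396),48),flapL=((155,407),48),flapR=((235,391),48),aprL=((173,582),6),aprR=((298,548),6),yel=((148,220),38)).items()}
Q={k:g(*v) for k,v in dict(Lfar=((684,48),48),Rfar=((750,114),48),aprL=((61,272),6),aprR=((107,389),0),flapR=((320,238),48)).items()}
for k in P:print(k,P[k].round(1), Q[k].round(1) if k in Q else "")
for a,b in(("Lnear","Lfar"),("Rnear","Rfar")):
    d=P[b]-P[a];print(np.degrees(np.arctan2(d[1],d[0])),np.linalg.norm(d))
a=(P["aprL"]+P["aprR"])/2;b=(P["Lfar"]+P["Rfar"])/2;d=b-a;print("axis",np.degrees(np.arctan2(d[1],d[0])),np.linalg.norm(d[:2]), a,b)
E
```

```text
Lfar [759.5 108.2  48. ] [763.5 110.2  48. ]
Rfar [777.6  38.3  48. ] [781.7  39.3  48. ]
Lnear [507.6  40.7  48. ] 
Rnear [519.9 -27.7  48. ] 
flapL [511.2  31.7  48. ] 
flapR [523.3 -23.5  48. ] [524.3 -26.9  48. ]
aprL [384.6  16.6   6. ] [385.6  15.4   6. ]
aprR [410.1 -72.8   6. ] [409.4 -69.5   0. ]
yel [641.8  39.7  38. ] 
15.015387139666926 260.803861387046
14.37714953894179 266.06081557108183
axis 15.272772516059216 384.7944943843698 [397.34289368 -28.07602491   6.        ] [768.54748719  73.28448353  48.        ]
```

Top and side views agree within about 4 mm. The tin is near (599,-267) and the lane yaw is about 15°. The lane origin is near (518,4.5) and the apron point near (443,-16). I'm moving over the tin to refine with the wrist camera.

Request:
drive_tool --rows '[[[0.5,0.25,0,0,0,0],[1,0.5,0,0,0,0],[1,0.5,0,0,0,0]]]' --fingers 1

```text
time_s: 0.52
eef_pos: [250.9, -452.0, 404.2]
ee_rot: [-0.001, 0.989, 0.145, 0.0]
force: [-0.3, -0.7, 0.4]
grip_width: 1.0
```

Request:
drive_tool --rows '[[[0.5,0.25,0,0,0,0],[1,0.5,0,0,0,0],[1,0.5,0,0,0,0]]]'

```text
time_s: 0.9
eef_pos: [352.7, -400.8, 403.9]
ee_rot: [-0.001, 0.989, 0.147, 0.0]
force: [0.5, -0.1, -0.6]
grip_width: 0.997
```

Request:
drive_tool --rows '[[[0.5,0.25,0,0,0,0],[1,0.5,0,0,0,0],[1,0.5,0,0,0,0]]]'

```text
time_s: 1.27
eef_pos: [454.0, -350.2, 403.4]
ee_rot: [-0.001, 0.989, 0.148, 0.0]
force: [-0.5, -0.6, -0.1]
grip_width: 0.999
```

Request:
drive_tool --rows '[[[0.5,0.25,-0.3,0,0,0],[1,0.5,-0.6,0,0,0],[1,0.5,-0.6,0,0,0]]]'

```text
time_s: 1.65
eef_pos: [554.7, -300.0, 340.2]
ee_rot: [-0.003, 0.989, 0.149, -0.002]
force: [-1.3, -0.6, -1.1]
grip_width: 1.0
```

```bash
cat > w.py <<'E'
from rig import ctrl,viewer
from h import *
import sys,json
def wcap(name):
    c=viewer.calibration("wrist"); im=viewer.capture("wrist")[:,:,::-1].copy()
    cv2.imwrite(f"pics/{name}.png",im); np.savez(f"pics/{name}.npz",**c); return c,im
E
python3 - <<'E'
from w import *
c,im=wcap("w1")
m,l,b=blobs(im,(0,120,60),(8,255,255),100)
for i,s,p in b:
    print(s.tolist(),p.round(1),onz(c,*p,38).round(1))
print(ctrl.sense()["eef_pos"],ctrl.tip_reach)
E
```

```text
[259, 92, 70, 71, 3850] [293.8 126.7] [ 601. -268.   38.]
[ 553.89089159 -300.86273085  341.72490885] 173.4
```

View pics/w1.png

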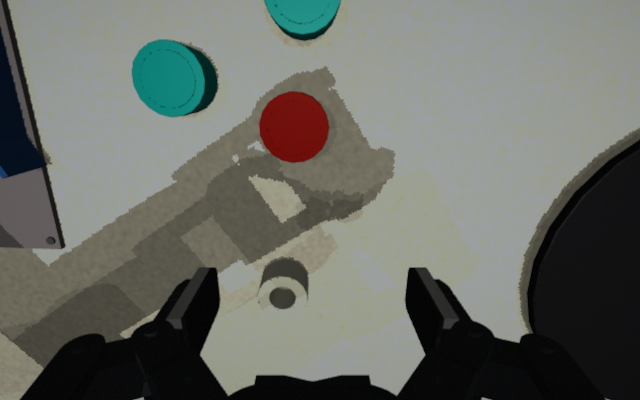

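The lid is at pixel (294,127), casting to (601,-268) at z=38. That matches the top and side views. Centring over it next.

Request:
drive_tool --rows '[[[0.25,0.2,-0.2,0,0,-0.01],[0.46,0.34,-0.4,0,0,-0.02],[0.46,0.34,-0.4,0,0,-0.02],[0.46,0.34,-0.4,0,0,-0.02]]]'

```text
time_s: 2.2
eef_pos: [598.8, -268.6, 303.1]
ee_rot: [-0.001, 0.991, 0.132, -0.0]
force: [0.2, 0.6, -0.4]
grip_width: 1.005
```

```bash
python3 - <<'E'
from w import *
c,im=wcap("w2")
c1=dict(np.load("pics/w1.npz"))
m,l,b=blobs(im,(0,120,60),(8,255,255),100)
T=viewer.calibration("top");S=viewer.calibration("side")
for i,s,p in b:
    print(s.tolist(),p.round(1),onz(c,*p,38).round(1))
    a=ray(c,*p)
    print(tri(a,ray(c1,293.8,126.7)),tri(a,ray(T,422.2,210)),tri(ray(S,342.4,306),ray(T,422.2,210)))
s=ctrl.sense();print(s["eef_pos"],s["ee_rot"],s["force"])
E
```

```text
[276, 165, 75, 73, 4166] [313.2 202. ] [ 601.4 -267.8   38. ]
(array([ 600.81197768, -267.95615967,   36.30402975]), np.float64(0.05535141460453171)) (array([ 599.29270662, -268.11058564,   31.28303142]), np.float64(0.6344696293425443)) (array([ 599.92180287, -266.50708255,   36.31204683]), np.float64(1.4032143888561868))
[ 598.88482536 -268.44103342  303.24845735] [-1.25905088e-03  9.91240834e-01  1.32060291e-01 -3.20999850e-04] [ 0.3550329  -0.19638093  0.83187159]
```

View pics/w2.png

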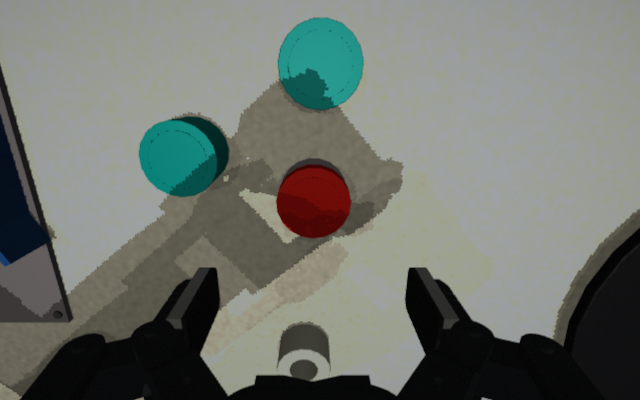

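The lid at (313,202) triangulates to (600.8,-268.0,36), which agrees with the 38 mm height. The fingers clear the turquoise tins. Descending now.

Request:
drive_tool --rows '[[[0.02,0.005,-0.4,0,0,0],[0.02,0.005,-0.7,0,0,0],[0.02,0.005,-0.7,0,0,0]]]'

```text
time_s: 2.62
eef_pos: [599.9, -268.8, 232.3]
ee_rot: [-0.002, 0.991, 0.131, -0.002]
force: [-0.2, 0.5, 0.2]
grip_width: 1.001
```

Request:
drive_tool --rows '[[[0,0,-0.25,0,0,0],[0,0,-0.48,0,0,0],[0,0,-0.48,0,0,0],[0,0,-0.48,0,0,0]]]'

```text
time_s: 3.12
eef_pos: [600.3, -269.3, 186.6]
ee_rot: [-0.001, 0.991, 0.131, -0.0]
force: [1.0, -0.9, 0.2]
grip_width: 1.004
```

Request:
drive_tool --rows '[[[0,0,-0.05,0,0,0],[0,0,-0.05,0,0,0],[0,0,-0.05,0,0,0],[0,0,-0.05,0,0,0],[0,0,-0.05,0,0,0],[0,0,-0.05,0,0,0],[0,0,-0.05,0,0,0],[0,0,-0.05,0,0,0]]]' --fingers -1 --force 30

```text
time_s: 4.12
eef_pos: [600.4, -269.5, 182.4]
ee_rot: [-0.001, 0.991, 0.131, 0.0]
force: [-1.3, -0.1, 5.1]
grip_width: 0.642
```

Request:
drive_tool --rows '[[[0,0,0.15,0,0,0],[0,0,0.3,0,0,0],[0,0,0.6,0,0,0],[0,0,0.9,0,0,0],[0,0,0.9,0,0,0],[0,0,0.9,0,0,0]]]'

```text
time_s: 4.88
eef_pos: [600.2, -269.3, 271.4]
ee_rot: [-0.001, 0.991, 0.131, -0.001]
force: [-0.3, -0.2, -2.9]
grip_width: 0.648
```

```bash
python3 - <<'E'
from w import *
c,im=wcap("w3")
s=ctrl.sense();print(s["eef_pos"],s["ee_rot"],s["force"],s["grip_width"],ctrl.tip_reach)
im=viewer.capture("side")[:,:,::-1]; cv2.imwrite("pics/s3.png",im)
E
```

```text
[ 600.14882138 -269.29523616  270.95276823] [-1.57436399e-03  9.91330702e-01  1.31377886e-01 -9.01227080e-04] [-0.21452525 -0.24218709 -1.68774331] 0.6481225079008802 173.4
```

View pics/w3.png

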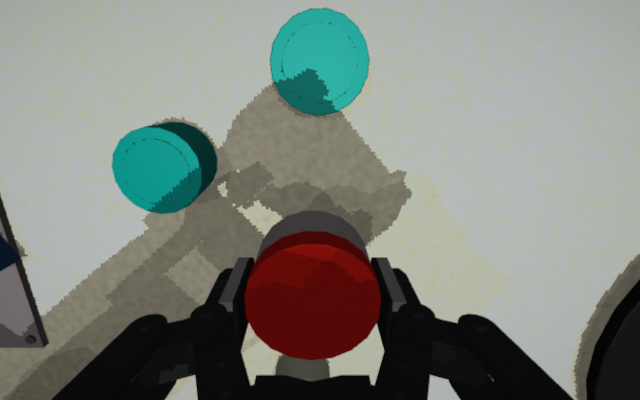

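View pics/s3.png

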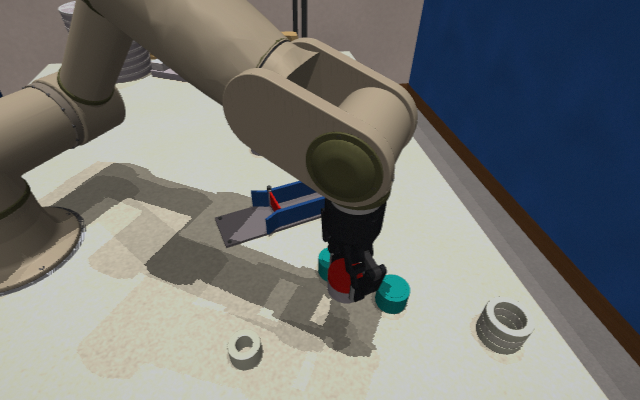

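The tin is held level, with the lid centre at (313,300) in the wrist view and a grip width of 0.648 (about 55 mm). Carrying it toward the apron.

Request:
drive_tool --rows '[[[-0.2,0.4,0.1,0,0,0],[-0.5,0.8,0.3,0,0,0],[-0.5,0.8,0.3,0,0,0]]]'

```text
time_s: 5.35
eef_pos: [549.2, -187.2, 301.5]
ee_rot: [-0.002, 0.991, 0.132, -0.001]
force: [1.0, -1.0, -1.9]
grip_width: 0.642
```

Request:
drive_tool --rows '[[[-0.25,0.4,0,0,0,0],[-0.5,0.85,0,0,0,0],[-0.5,0.85,0,0,0,0]]]'

```text
time_s: 5.72
eef_pos: [498.4, -100.4, 300.8]
ee_rot: [-0.003, 0.991, 0.133, -0.002]
force: [1.5, 0.4, -1.2]
grip_width: 0.649
```

Request:
drive_tool --rows '[[[-0.25,0.4,0,0,0,0],[-0.5,0.8,0,0,0,0],[-0.5,0.8,0,0,0,0],[-0.5,0.8,0,0,0,0]]]'

```text
time_s: 6.22
eef_pos: [449.2, -21.2, 300.7]
ee_rot: [-0.002, 0.991, 0.133, -0.002]
force: [0.6, -0.5, -2.4]
grip_width: 0.644
```

```bash
python3 - <<'E'
from w import *
c,im=wcap("w4")
s=ctrl.sense();print(s["eef_pos"],s["ee_rot"],s["force"],s["grip_width"])
E
```

```text
[449.25039593 -21.3763342  300.67117793] [-0.00239601  0.99111515  0.13297134 -0.00190671] [ 0.11507634  0.11261601 -2.04654917] 0.6452718212144899
```

View pics/w4.png

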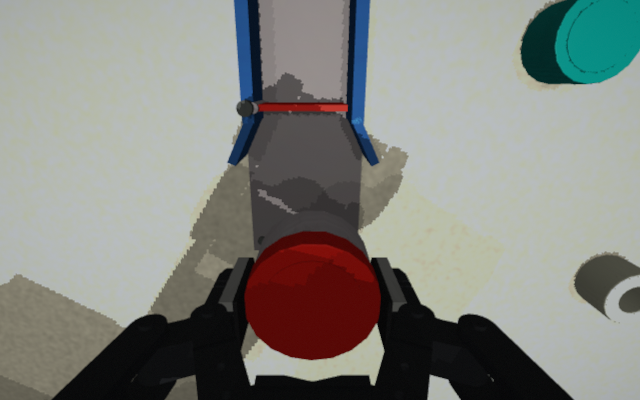

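```bash
python3 - <<'E'
from w import *
im=cv2.imread("pics/w4.png"); c=dict(np.load("pics/w4.npz"))
cv2.imwrite("pics/w4c.png",cv2.resize(im[0:260,220:400],None,fx=2.3,fy=2.3,interpolation=cv2.INTER_CUBIC)[:600])
h=cv2.cvtColor(im,cv2.COLOR_BGR2HSV)
bl=cv2.inRange(h,(100,150,90),(125,255,255))  # bright blue = lit tops
for r in range(2,170,12):
    xs=np.where(bl[r]>0)[0]; xs=xs[(xs>220)&(xs<400)]
    runs=np.split(xs,np.where(np.diff(xs)>1)[0]+1) if len(xs) else []
    print(r,[(int(q[0]),int(q[-1])) for q in runs if len(q)])
m,l,b=blobs(im,(0,120,60),(8,255,255),50)
for i,s,p in b: print(s.tolist(),p.round(1))
E
```

```text
2 [(235, 247), (356, 368)]
14 [(236, 247), (356, 368)]
26 [(236, 248), (355, 367)]
38 [(237, 249), (355, 366)]
50 [(238, 249), (354, 366)]
62 [(239, 250), (354, 365)]
74 [(240, 251), (353, 365)]
86 [(240, 252), (353, 364)]
98 [(241, 247), (352, 363)]
110 [(352, 363)]
122 [(243, 248), (252, 253), (351, 362)]
134 [(360, 366)]
146 []
158 [(229, 229)]
[258, 102, 90, 10, 785] [302.2 106.9]
[245, 231, 136, 129, 13783] [312.2 295.5]
```

View pics/w4c.png

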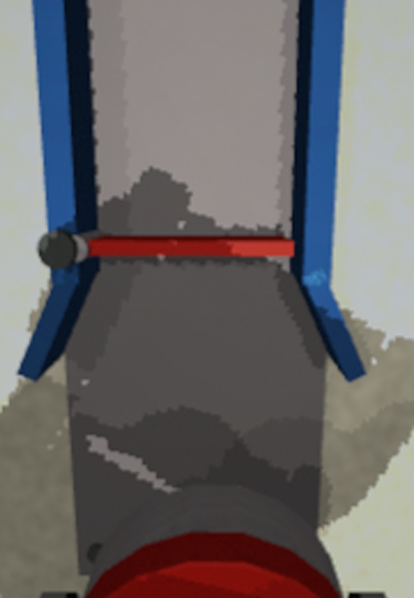

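```bash
python3 - <<'E'
from w import *
c=dict(np.load("pics/w4.npz"))
rows=np.arange(2,90,12); L=[(235,248),(236,248),(236,249),(237,250),(238,250),(239,251),(240,252),(240,253)]
R=[(356,369),(356,369),(355,368),(355,367),(354,367),(354,366),(353,366),(353,365)]
pts={}
for nm,A,k in(("Lo",L,0),("Li",L,1),("Ri",R,0),("Ro",R,1)):
    P=np.array([onz(c,a[k]-.5,r,48) for a,r in zip(A,rows)])
    v=cv2.fitLine(P[:,:2].astype(np.float32),cv2.DIST_L2,0,.01,.01).ravel()
    pts[nm]=v; print(nm,np.degrees(np.arctan(v[1]/v[0])),v[2:],P[0].round(1),P[-1].round(1))
yaw=np.mean([np.arctan(v[1]/v[0]) for v in pts.values()]); print("yaw",np.degrees(yaw))
u=np.array([np.cos(yaw),np.sin(yaw)]);n=np.array([-u[1],u[0]])
off={k:float(n@v[2:]) for k,v in pts.items()};print(off,"centre off",np.mean(list(off.values())))
print("cam",c["extrinsics"][:3,3], "lane x cam",u@c["extrinsics"][:2,3])
for p in((258,103),(347,103),(258,111),(347,111),(302.2,106.9),(302,103),(302,110.5)):
    q=onz(c,*p,48); print(p,q.round(1),"along",u@q[:2],"off",n@q[:2])
# apron floor edges z=6
for p in ((220+68/2.3,380/2.3),(220+79/2.3,570/2.3),(220+327/2.3,380/2.3),(220+319/2.3,500/2.3)):
    q=onz(c,*p,6); print("apron edge",q.round(1),"along",u@q[:2],"off",n@q[:2])
lid=onz(c,312.5,300,300.7-144.4);print("lid",lid, "along",u@lid[:2],"off",n@lid[:2]); e=np.array([449.25,-21.4]);print("tcp along/off",u@e,n@e)
E
```

```text
Lo 15.047797 [541.25684   53.025597] [563.3  58.9  48. ] [518.1  47.   48. ]
Li 15.529421 [543.26965   45.633186] [565.4  51.5  48. ] [520.3  39.   48. ]
Ri 15.149159 [560.0426   -15.968598] [582.   -9.9  48. ] [537.1 -22.3  48. ]
Ro 15.309941 [562.0686   -23.409376] [584.1 -17.3  48. ] [539.1 -29.7  48. ]
yaw 15.259081
{'Lo': -91.29399871826172, 'Li': -98.95553588867188, 'Ri': -162.79995727539062, 'Ro': -170.51162719726562} centre off -130.89027976989746
cam [529.98914947   1.21885262 270.17101621] lane x cam 511.62550426773004
(258, 103) [511.1  33.5  48. ] along 501.88631910606483 off -102.21449207870414
(347, 103) [526.2 -22.   48. ] along 501.901850255912 off -159.72778852483248
(258, 111) [506.2  32.4  48. ] along 496.8889566191321 off -101.94469278590171
(347, 111) [521.5 -23.5  48. ] along 496.91099337613645 off -159.90149331711092
(302.2, 106.9) [516.3   5.3  48. ] along 499.4689817985335 off -130.77159946121142
(302, 103) [518.6   6.   48. ] along 501.8940023535982 off -130.66627429693955
(302, 110.5) [514.1   4.8  48. ] along 497.2142473964909 off -130.61918158411058
apron edge [458.   35.9   6. ] along 451.2748401794626 off -85.85706754835458
apron edge [385.3  16.6   6. ] along 376.1134489244171 off -85.43814159513545
apron edge [482.3 -52.8   6. ] along 451.38285688120715 off -177.84928867289275
apron edge [437.9 -64.2   6. ] along 405.5413206077961 off -177.14201506442305
lid [450.73041361 -19.97994649 156.3       ] along 429.5817968450175 off -137.90065813764156
tcp along/off 427.77983872294425 -138.88102720081807
```

The wall spacing comes out at 63.9 mm against 64 given. Lane yaw is 15.26° and the flap is 499.5 mm along the lane direction. The apron end is 123 mm before the flap, against 125 given. Placing the tin now.

Request:
drive_tool --rows '[[[-0.05,0.03,-0.2,0,0,0],[-0.09,0.05,-0.5,0,0,0],[-0.09,0.05,-0.8,0,0,0],[-0.09,0.05,-1,0,0,0],[-0.09,0.05,-1,0,0,0],[-0.09,0.05,-1,0,0,0]]]'

```text
time_s: 7.02
eef_pos: [440.8, -16.9, 201.3]
ee_rot: [-0.002, 0.991, 0.133, -0.001]
force: [0.0, 0.1, -2.2]
grip_width: 0.645
```

Request:
drive_tool --rows '[[[0,0,-0.04,0,0,0],[0,0,-0.08,0,0,0],[0,0,-0.1,0,0,0],[0,0,-0.1,0,0,0]]]'

```text
time_s: 7.52
eef_pos: [440.8, -16.9, 191.2]
ee_rot: [-0.002, 0.991, 0.133, -0.001]
force: [0.1, -0.4, -2.0]
grip_width: 0.645
```

Request:
drive_tool --rows '[[[0,0,-0.01,0,0,0],[0,0,-0.02,0,0,0],[0,0,-0.02,0,0,0]]]'

```text
time_s: 7.9
eef_pos: [440.8, -16.9, 189.1]
ee_rot: [-0.002, 0.991, 0.133, -0.002]
force: [-1.1, 0.5, -1.7]
grip_width: 0.644
```

```bash
python3 - <<'E'
from w import *
s=ctrl.sense();print(s["eef_pos"],s["force"],s["grip_width"])
im=viewer.capture("side")[:,:,::-1]; cv2.imwrite("pics/s5.png",cv2.resize(im[130:280,160:360],None,fx=4,fy=4,interpolation=cv2.INTER_CUBIC))
E
```

```text
[440.80502537 -16.91321707 189.12918244] [-1.06065431  0.51748999 -1.72079049] 0.6442916511834397
```

View pics/s5.png

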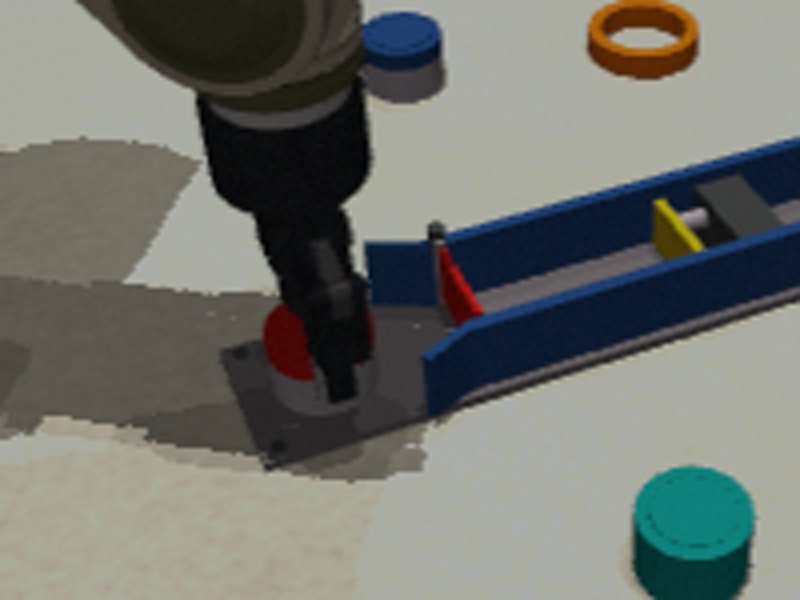

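The tin is just over the apron and the full weight is still felt (-1.7 N). Lowering by touch.

Request:
drive_tool --rows '[[[0,0,-0.01,0,0,0],[0,0,-0.015,0,0,0],[0,0,-0.015,0,0,0]]]'

```text
time_s: 8.32
eef_pos: [441.1, -16.9, 188.4]
ee_rot: [-0.002, 0.991, 0.133, -0.001]
force: [-2.9, 1.7, 7.7]
grip_width: 0.645
```

Request:
drive_tool --rows '[[[0,0,0.005,0,0,0],[0,0,0.005,0,0,0],[0,0,0.005,0,0,0],[0,0,0.005,0,0,0],[0,0,0.005,0,0,0],[0,0,0.005,0,0,0]]]' --fingers 1

```text
time_s: 9.07
eef_pos: [441.1, -16.9, 188.9]
ee_rot: [-0.002, 0.991, 0.133, -0.001]
force: [0.1, 0.3, -0.9]
grip_width: 1.002
```

Request:
drive_tool --rows '[[[0,0,0.2,0,0,0],[0,0,0.5,0,0,0],[0,0,0.9,0,0,0],[0,0,0.9,0,0,0],[0,0,0.9,0,0,0]]]'

```text
time_s: 9.7
eef_pos: [440.8, -16.9, 278.2]
ee_rot: [-0.002, 0.991, 0.133, -0.001]
force: [0.7, -0.1, 0.1]
grip_width: 1.004
```

```bash
python3 - <<'E'
from w import *
c,im=wcap("w6")
s=ctrl.sense();print(s["eef_pos"],s["ee_rot"],s["force"],s["grip_width"])
m,l,b=blobs(im,(0,120,50),(8,255,255),50)
y=np.radians(15.26);u=np.array([np.cos(y),np.sin(y)]);n=np.array([-u[1],u[0]])
for i,S,p in b:
    q=onz(c,*p,44 if S[4]>1500 else 48); print(S.tolist(),p.round(1),q.round(1),"lane",u@q[:2]-499.5,n@q[:2]+131)
E
```

```text
[440.79507525 -16.88913712 277.93825944] [-0.00228771  0.99115088  0.1327087  -0.0017614 ] [0.63348269 0.5625491  0.20226918] 1.0000366415276993
[262, 93, 101, 10, 812] [311.9  97.5] [516.   5.  48.] lane -0.37733100028481203 -0.03291312455533557
[271, 176, 85, 83, 5486] [313.  217.1] [442.9 -15.6  44. ] lane -76.33032830577946 -0.6438003166301769
```

View pics/w6.png

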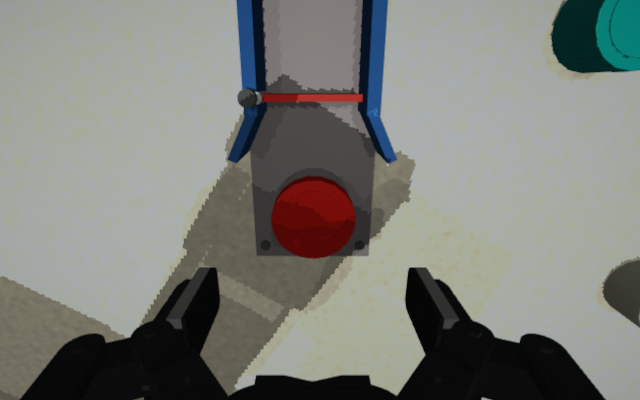

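The tin stands upright at lane (-76,-0.6) mm. Next I go up and back, set the fingers about 20 mm apart as a cradle, and come down behind it.

Request:
drive_tool --rows '[[[-0.24,-0.06,0,0,0,0],[-0.48,-0.13,0,0,0,0],[-0.48,-0.13,0,0,0,0],[-0.48,-0.13,-0.2,0,0,0],[-0.48,-0.13,-0.4,0,0,0],[-0.48,-0.13,-0.6,0,0,0],[-0.48,-0.13,-0.7,0,0,0],[-0.48,-0.13,-0.7,0,0,0]]]' --fingers -0.53

```text
time_s: 10.75
eef_pos: [393.0, -29.8, 207.5]
ee_rot: [-0.003, 0.991, 0.133, -0.002]
force: [-0.3, 0.7, 0.0]
grip_width: 0.237
```

```bash
python3 - <<'E'
from w import *
c,im=wcap("w7")
s=ctrl.sense();print(s["eef_pos"],s["ee_rot"],s["force"],s["grip_width"],ctrl.tip_reach)
im=viewer.capture("side")[:,:,::-1]; cv2.imwrite("pics/s7.png",cv2.resize(im[130:280,140:340],None,fx=4,fy=4,interpolation=cv2.INTER_CUBIC))
E
```

```text
[393.08375047 -29.87988177 207.95264773] [-0.002356    0.99114189  0.13277318 -0.00186727] [0.27165519 0.60992096 0.46408459] 0.2336741668358938 173.4
```

View pics/w7.png

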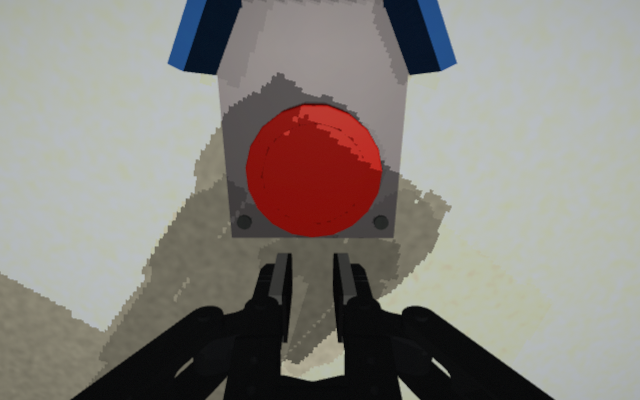

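View pics/s7.png

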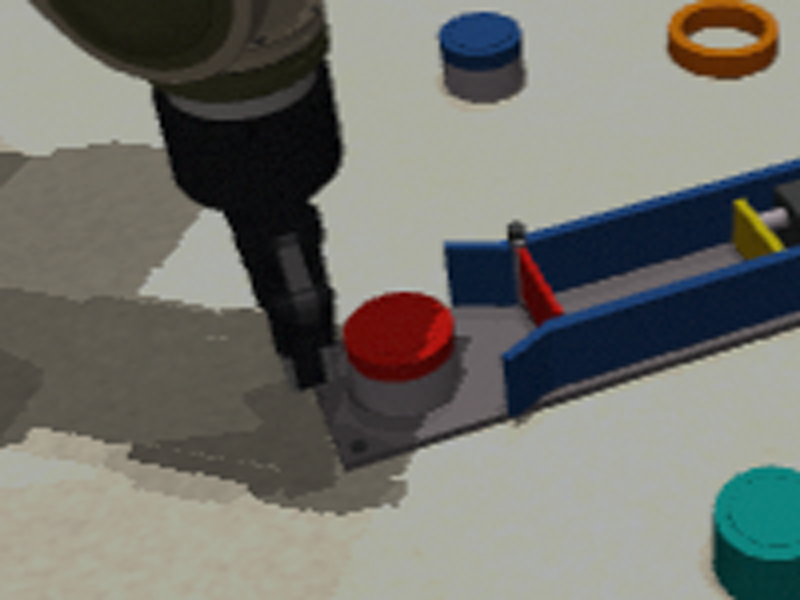

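```bash
python3 - <<'E'
from w import *
S=viewer.calibration("side")
for z in (5,15,20,25,30,34.5,40,60,80): print(z,[ (round((a-140)*4),round((b-130)*4)) for a,b in [proj(S,(397+dx,-44.5+dy,z)) for dx,dy in((0,0),(10.6,2.9),(-10.6,-2.9))]])
c=dict(np.load("pics/w7.npz"))
# knuckle widths in wrist view for heights
for z in (40,50,60,70,80,90): 
    a=onz(c,190,312,z);b=onz(c,437,312,z);print(z,np.linalg.norm(a-b))
for z in (20,30,40): 
    a=onz(c,291,256,z);b=onz(c,334,256,z);print("pads",z,np.linalg.norm(a-b),((a+b)/2).round(1))
E
```

```text
5 [(320, 428), (341, 422), (298, 435)]
15 [(317, 415), (338, 408), (295, 421)]
20 [(315, 408), (337, 401), (294, 414)]
25 [(314, 401), (335, 394), (292, 407)]
30 [(312, 394), (334, 387), (290, 401)]
34.5 [(311, 388), (332, 381), (289, 394)]
40 [(309, 380), (331, 373), (287, 386)]
60 [(303, 351), (325, 344), (280, 357)]
80 [(296, 321), (318, 314), (273, 327)]
40 122.89509996001091
50 113.9118346086738
60 104.92856925733673
70 95.94530390599967
80 86.9620385546626
90 77.9787732033255
pads 20 22.979500292452453 [391.1 -29.2  20. ]
pads 30 21.514012864846574 [396.4 -27.8  30. ]
pads 40 20.048525437240695 [401.7 -26.4  40. ]
```

The fingertips are at z≈34 now, so the tip reach of 173.4 holds in this state. I lower 18 mm and trim sideways.

Request:
drive_tool --rows '[[[-0.003,0.012,-0.1,0,0,0],[-0.003,0.012,-0.18,0,0,0],[-0.003,0.012,-0.18,0,0,0],[-0.003,0.012,-0.18,0,0,0]]]'

```text
time_s: 11.35
eef_pos: [392.9, -28.7, 190.3]
ee_rot: [-0.002, 0.991, 0.133, -0.002]
force: [0.3, -0.2, 0.3]
grip_width: 0.234
```

Request:
drive_tool --rows '[[[0.048,0.013,0,0,0,0],[0.096,0.026,0,0,0,0],[0.145,0.04,0,0,0,0],[0.193,0.053,0,0,0,0],[0.241,0.066,0,0,0,0],[0.289,0.079,0,0,0,0],[0.289,0.079,0,0,0,0]]]'

```text
time_s: 12.22
eef_pos: [422.0, -20.8, 190.3]
ee_rot: [-0.002, 0.991, 0.133, -0.001]
force: [0.5, 0.3, 0.0]
grip_width: 0.234
```

```bash
cat > st.py <<'E'
from w import *
y=np.radians(15.26);u=np.array([np.cos(y),np.sin(y)]);n=np.array([-u[1],u[0]])
def st():
    s=ctrl.sense();e=s["eef_pos"];f=s["force"]
    print("t",round(s["time_s"],2),"lane xyz",(u@e[:2]-499.5).round(1),(n@e[:2]+131).round(1),e[2].round(1),"F lane",(u@f[:2]).round(2),(n@f[:2]).round(2),f[2].round(2),"grip",round(s["grip_width"],3))
E
python3 - <<'E'
from st import *
st()
c,im=wcap("w8")
m,l,b=blobs(im,(0,120,50),(8,255,255),50)
for i,S,p in b:
    q=onz(c,*p,44 if S[4]>1500 else 48); print(S.tolist(),p.round(1),q.round(1),"lane",u@q[:2]-499.5,n@q[:2]+131)
E
```

```text
t 12.22 lane xyz -97.8 -0.1 190.3 F lane 0.58 0.14 0.05 grip 0.234
[219, 33, 191, 25, 4356] [314.3  44.9] [515.2   4.8  44. ] lane -1.1692326678044083 -0.023496506425914276
[237, 140, 151, 144, 16730] [312.1 211.7] [460.2  -9.5  44. ] lane -58.0706430304582 0.7133490350857983
```

View pics/w8.png

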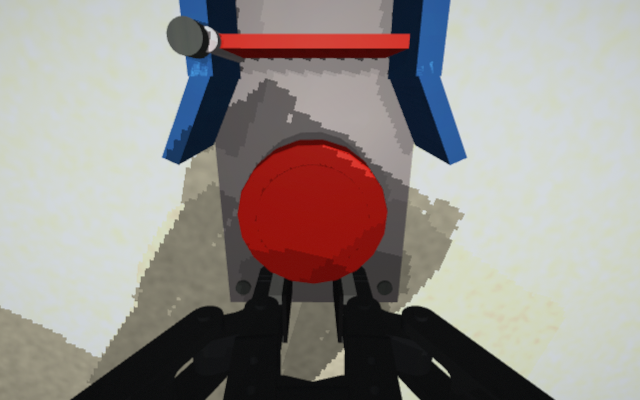

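The cradle has the tin centred: the lid is at (312,212), lane (-58,+0.7). Pushing on toward the flap.

Request:
drive_tool --rows '[[[0.058,0.016,0,0,0,0],[0.116,0.032,0,0,0,0],[0.174,0.047,0,0,0,0],[0.232,0.063,0,0,0,0],[0.289,0.079,0,0,0,0],[0.347,0.095,0,0,0,0],[0.386,0.105,0,0,0,0],[0.386,0.105,0,0,0,0]]]'

```text
time_s: 13.28
eef_pos: [460.6, -10.2, 190.2]
ee_rot: [-0.002, 0.991, 0.133, -0.001]
force: [-1.8, -0.3, 0.3]
grip_width: 0.234
```

```bash
python3 - <<'E'
from st import *
st()
c,im=wcap("w9")
m,l,b=blobs(im,(0,120,50),(8,255,255),50)
for i,S,p in b:
    q=onz(c,*p,44 if S[4]>1500 else 48); print(S.tolist(),p.round(1),q.round(1),"lane",u@q[:2]-499.5,n@q[:2]+131)
E
```

```text
t 13.28 lane xyz -57.9 -0.1 190.2 F lane -1.85 0.2 0.28 grip 0.234
[227, 100, 168, 185, 19987] [311.5 199.7] [503.2   2.5  44. ] lane -13.407249616352658 1.0024013312899456
```

View pics/w9.png

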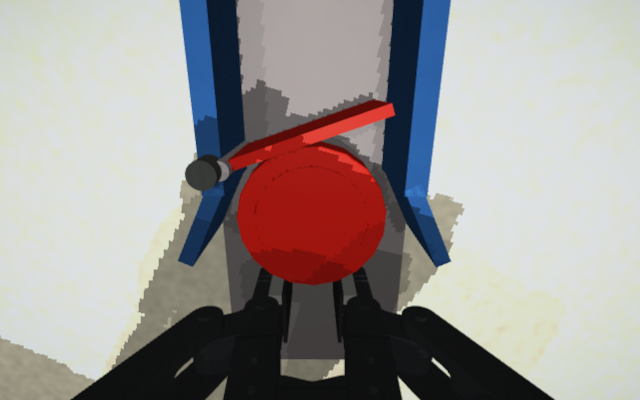

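The flap is opening about 20° against the tin, with the lid still centred at (312,212) and a push of 1.85 N. Continuing.

Request:
drive_tool --rows '[[[0.048,0.013,0,0,0,0],[0.096,0.026,0,0,0,0],[0.145,0.04,0,0,0,0],[0.193,0.053,0,0,0,0],[0.241,0.066,0,0,0,0],[0.289,0.079,0,0,0,0],[0.338,0.092,0,0,0,0],[0.386,0.105,0,0,0,0],[0.386,0.105,0,0,0,0]]]'

```text
time_s: 14.45
eef_pos: [499.4, -0.0, 190.2]
ee_rot: [-0.002, 0.991, 0.133, -0.001]
force: [-2.2, -4.1, -0.4]
grip_width: 0.23
```

```bash
python3 - <<'E'
from st import *
st()
c,im=wcap("w10")
E
```

```text
t 14.45 lane xyz -17.7 -0.4 190.2 F lane -3.18 -3.37 -0.38 grip 0.23
```

View pics/w10.png

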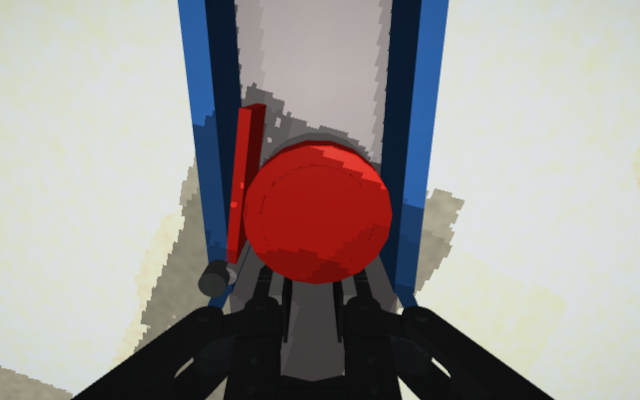

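The flap is wide open along the left wall and the tin at (317,212) is nudged a few mm right. Forces are low. Continuing.

Request:
drive_tool --rows '[[[0.048,0.013,0,0,0,0],[0.096,0.026,0,0,0,0],[0.145,0.04,0,0,0,0],[0.193,0.053,0,0,0,0],[0.241,0.066,0,0,0,0],[0.241,0.066,0,0,0,0]]]'

```text
time_s: 15.25
eef_pos: [523.7, 6.9, 190.3]
ee_rot: [-0.002, 0.991, 0.133, -0.001]
force: [-0.1, 0.1, -0.3]
grip_width: 0.237
```

```bash
python3 - <<'E'
from st import *
st()
c,im=wcap("w11")
im=viewer.capture("side")[:,:,::-1]; cv2.imwrite("pics/s11.png",cv2.resize(im[100:250,210:410],None,fx=4,fy=4,interpolation=cv2.INTER_CUBIC))
E
```

```text
t 15.25 lane xyz 7.5 -0.2 190.3 F lane -0.08 0.13 -0.26 grip 0.237
```

View pics/w11.png

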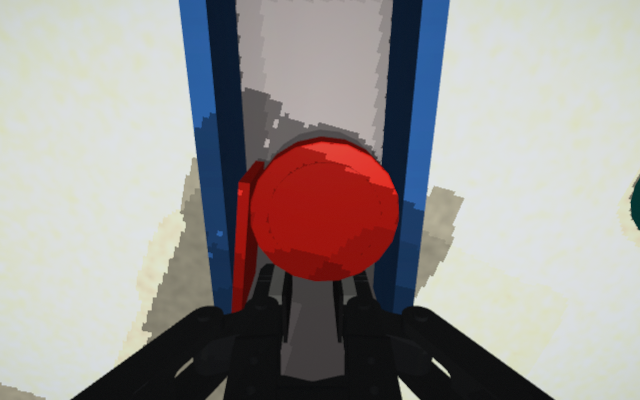

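View pics/s11.png

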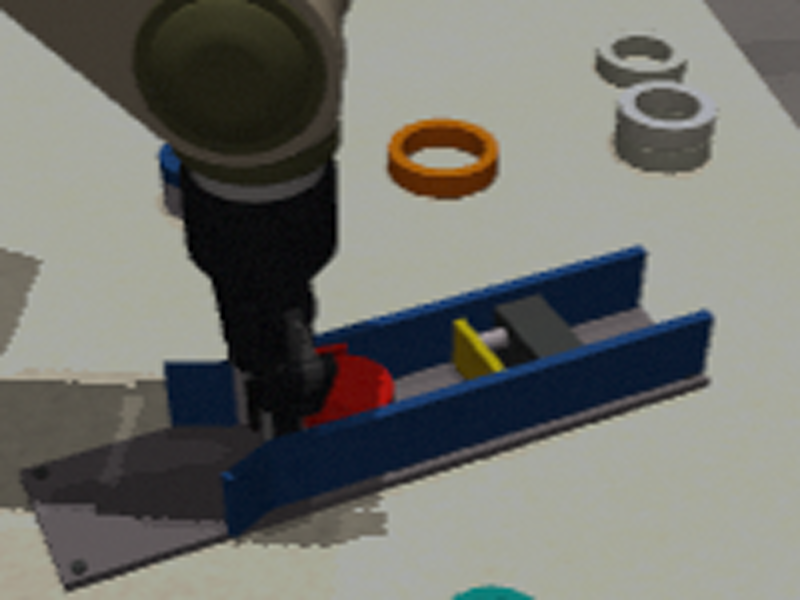

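The tin is through at about x=46, upright and along the right wall, and the plate sits about 128 mm past the flap. I push 38 mm more and then feel.

Request:
drive_tool --rows '[[[0.048,0.013,0,0,0,0],[0.096,0.026,0,0,0,0],[0.145,0.04,0,0,0,0],[0.193,0.053,0,0,0,0],[0.241,0.066,0,0,0,0],[0.289,0.079,0,0,0,0],[0.338,0.092,0,0,0,0],[0.367,0.1,0,0,0,0],[0.367,0.1,0,0,0,0]]]'

```text
time_s: 16.48
eef_pos: [560.4, 16.8, 190.4]
ee_rot: [-0.002, 0.991, 0.133, -0.0]
force: [1.1, -2.5, 0.5]
grip_width: 0.234
```

```bash
python3 - <<'E'
from st import *
st()
c,im=wcap("w12")
h=cv2.cvtColor(im,cv2.COLOR_BGR2HSV); m,l,b=blobs(im,(22,120,60),(35,255,255),30)
for i,S,p in b:
    q=onz(c,*p,38);print("yellow",S.tolist(),p,"lane",u@q[:2]-499.5,n@q[:2]+131)
m,l,b=blobs(im,(0,120,50),(8,255,255),50)
for i,S,p in b:
    q=onz(c,*p,44 if S[4]>1500 else 48); print(S.tolist(),p.round(1),q.round(1),"lane",u@q[:2]-499.5,n@q[:2]+131)
E
```

```text
t 16.48 lane xyz 45.6 -0.3 190.4 F lane 0.4 -2.66 0.51 grip 0.234
yellow [230, 67, 167, 20, 3236] [313.03986403  76.26730532] lane 133.33778531393398 0.11748332853167653
[242, 138, 153, 172, 17457] [316.9 213. ] [598.7  26.2  44. ] lane 84.99864727325792 -1.3523565584551989
```

View pics/w12.png

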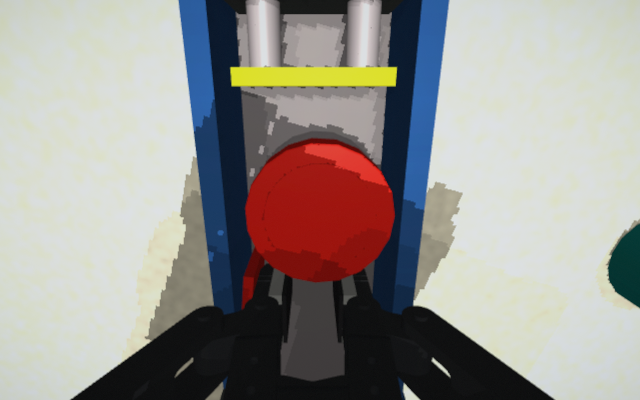

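The yellow plate's near edge is at row 86, about 130 mm along. The tin front is at about 113 mm, leaving a gap of around 17 mm. Advancing 10 mm, then feeling in small steps.

Request:
drive_tool --rows '[[[0.024,0.007,0,0,0,0],[0.048,0.013,0,0,0,0],[0.072,0.02,0,0,0,0],[0.096,0.026,0,0,0,0],[0.096,0.026,0,0,0,0]]]'

```text
time_s: 17.15
eef_pos: [570.2, 19.4, 190.4]
ee_rot: [-0.002, 0.991, 0.133, 0.0]
force: [1.1, -0.5, -0.7]
grip_width: 0.237
```

Request:
drive_tool --rows '[[[0.01,0.003,0,0,0,0],[0.019,0.005,0,0,0,0],[0.029,0.008,0,0,0,0],[0.029,0.008,0,0,0,0]]]'

```text
time_s: 17.65
eef_pos: [573.2, 20.3, 190.5]
ee_rot: [-0.002, 0.991, 0.133, 0.0]
force: [-0.6, -2.4, 0.6]
grip_width: 0.234
```

```bash
python3 - <<'E'
from st import *
st()
c,im=wcap("w13")
m,l,b=blobs(im,(22,120,60),(35,255,255),30)
for i,S,p in b:
    q=onz(c,*p,38);print("yellow",S.tolist(),p,"lane",u@q[:2]-499.5,n@q[:2]+131)
    q=onz(c,313,S[1]+S[3]-.5,38);print("face",u@q[:2]-499.5)
E
```

```text
t 17.65 lane xyz 58.8 -0.3 190.5 F lane -1.2 -2.18 0.6 grip 0.234
yellow [233, 104, 161, 22, 3150] [312.9231746  115.57142857] lane 133.50702761492266 0.07489755987376157
face 130.01020752348813
```

View pics/w13.png

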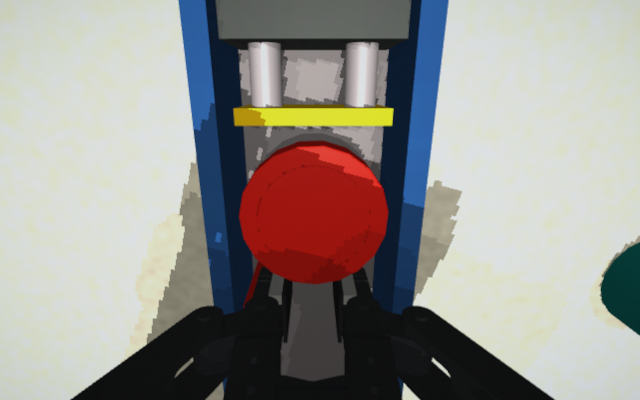

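Request:
drive_tool --rows '[[[0.01,0.003,0,0,0,0],[0.019,0.005,0,0,0,0],[0.019,0.005,0,0,0,0]]]'

```text
time_s: 18.08
eef_pos: [575.1, 20.8, 190.5]
ee_rot: [-0.002, 0.991, 0.133, 0.0]
force: [-0.7, -1.6, 0.6]
grip_width: 0.238
```

Request:
drive_tool --rows '[[[0.01,0.003,0,0,0,0],[0.019,0.005,0,0,0,0],[0.019,0.005,0,0,0,0]]]'

```text
time_s: 18.45
eef_pos: [577.1, 21.3, 190.5]
ee_rot: [-0.002, 0.991, 0.133, 0.0]
force: [-0.7, -1.1, 0.8]
grip_width: 0.231
```

Request:
drive_tool --rows '[[[0.01,0.003,0,0,0,0],[0.019,0.005,0,0,0,0],[0.019,0.005,0,0,0,0]]]'

```text
time_s: 18.82
eef_pos: [579.1, 21.8, 190.5]
ee_rot: [-0.002, 0.991, 0.133, 0.001]
force: [0.1, -1.6, -0.8]
grip_width: 0.237
```

```bash
python3 - <<'E'
from st import *
st()
c,im=wcap("w14")
m,l,b=blobs(im,(22,120,60),(35,255,255),30)
for i,S,p in b:
    q=onz(c,*p,38);print("yellow",S.tolist(),p,"lane",u@q[:2]-499.5,n@q[:2]+131)
    q=onz(c,313,S[1]+S[3]-.5,38);print("face",u@q[:2]-499.5)
E
```

```text
t 18.82 lane xyz 64.9 -0.4 190.5 F lane -0.35 -1.55 -0.82 grip 0.237
yellow [234, 119, 158, 25, 3406] [313.08308867 132.10011744] lane 133.86919734609455 -0.054465419049847696
face 129.71586734227435
```

No contact yet: force along the lane is 0.35 N and the plate is unmoved. Continuing in 1.5 mm steps.

Request:
drive_tool --rows '[[[0.01,0.003,0,0,0,0],[0.015,0.004,0,0,0,0],[0.015,0.004,0,0,0,0]]]'

```text
time_s: 19.25
eef_pos: [580.4, 22.2, 190.4]
ee_rot: [-0.002, 0.991, 0.133, -0.0]
force: [-4.3, -3.0, 1.8]
grip_width: 0.234
```

Request:
drive_tool --rows '[[[0.01,0.003,0,0,0,0],[0.015,0.004,0,0,0,0],[0.015,0.004,0,0,0,0]]]'

```text
time_s: 19.62
eef_pos: [581.6, 22.5, 190.4]
ee_rot: [-0.002, 0.991, 0.133, -0.001]
force: [-4.9, -2.1, 2.0]
grip_width: 0.235
```

Contact felt, about 5 N along the lane. Pressing in gently.

Request:
drive_tool --rows '[[[0.01,0.003,0,0,0,0],[0.02,0.006,0,0,0,0],[0.029,0.008,0,0,0,0],[0.029,0.008,0,0,0,0]]]'

```text
time_s: 20.12
eef_pos: [584.2, 23.2, 190.3]
ee_rot: [-0.002, 0.991, 0.133, -0.002]
force: [-6.4, -3.3, 3.7]
grip_width: 0.236
```

```bash
python3 - <<'E'
from st import *
st()
c,im=wcap("w15")
m,l,b=blobs(im,(22,120,60),(35,255,255),30)
for i,S,p in b:
    q=onz(c,*p,38);print("yellow",S.tolist(),p,"lane",u@q[:2]-499.5,n@q[:2]+131)
    q=onz(c,313,S[1]-.5,38);print("far edge",u@q[:2]-499.5)
c=dict(np.load("pics/w14.npz"));q=onz(c,313,118.5,38);print("far edge rest",u@q[:2]-499.5)
E
```

```text
t 20.12 lane xyz 70.2 -0.3 190.3 F lane -7.04 -1.51 3.72 grip 0.236
yellow [235, 120, 158, 26, 3513] [312.9795047  133.87105038] lane 137.81438590269488 0.15795937580145392
far edge 142.92258985887884
far edge rest 138.70552708978232
```

View pics/w15.png

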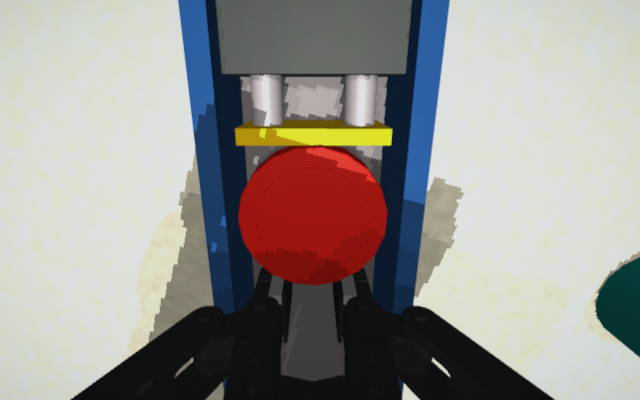

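The plate has moved in about 4 mm, by vision and by 7 N of force. Advancing 4 mm more to about half-way and holding.

Request:
drive_tool --rows '[[[0.01,0.003,0,0,0,0],[0.02,0.006,0,0,0,0],[0.03,0.008,0,0,0,0],[0.04,0.011,0,0,0,0],[0.04,0.011,0,0,0,0],[0.04,0.011,0,0,0,0],[0.04,0.011,0,0,0,0]]]'

```text
time_s: 21.05
eef_pos: [587.7, 24.3, 190.4]
ee_rot: [-0.002, 0.991, 0.133, -0.003]
force: [-7.1, -3.2, 4.6]
grip_width: 0.237
```

```bash
python3 - <<'E'
from st import *
st()
c,im=wcap("w16")
m,l,b=blobs(im,(22,120,60),(35,255,255),30)
for i,S,p in b:
    q=onz(c,*p,38);print("yellow",S.tolist(),p,"lane",u@q[:2]-499.5,n@q[:2]+131)
    q=onz(c,313,S[1]-.5,38);print("far edge",u@q[:2]-499.5)
st()
E
```

```text
t 21.05 lane xyz 73.9 -0.2 190.4 F lane -7.66 -1.21 4.64 grip 0.237
yellow [235, 120, 158, 27, 3507] [313.60364984 134.00313658] lane 141.11895293996145 0.1515788089814123
far edge 146.26974755347146
t 21.1 lane xyz 73.9 -0.2 190.4 F lane -8.55 -1.06 5.07 grip 0.237
```

The plate is in about 7.5 mm by vision, with 8 N of force and about 9 N nowhere exceeded. Drawing back slowly.

Request:
drive_tool --rows '[[[-0.02,-0.005,0,0,0,0],[-0.04,-0.01,0,0,0,0],[-0.06,-0.016,0,0,0,0],[-0.08,-0.022,0,0,0,0],[-0.1,-0.027,0,0,0,0],[-0.12,-0.033,0,0,0,0],[-0.15,-0.041,0,0,0,0],[-0.18,-0.049,0,0,0,0],[-0.2,-0.055,0,0,0,0],[-0.2,-0.055,0,0,0,0]]]'

```text
time_s: 22.35
eef_pos: [567.6, 18.8, 190.4]
ee_rot: [-0.002, 0.991, 0.133, -0.003]
force: [0.2, 1.3, -0.5]
grip_width: 0.238
```

```bash
python3 - <<'E'
from st import *
st()
c,im=wcap("w17")
E
```

```text
t 22.35 lane xyz 53.1 -0.3 190.4 F lane 0.53 1.19 -0.48 grip 0.238
```

View pics/w17.png

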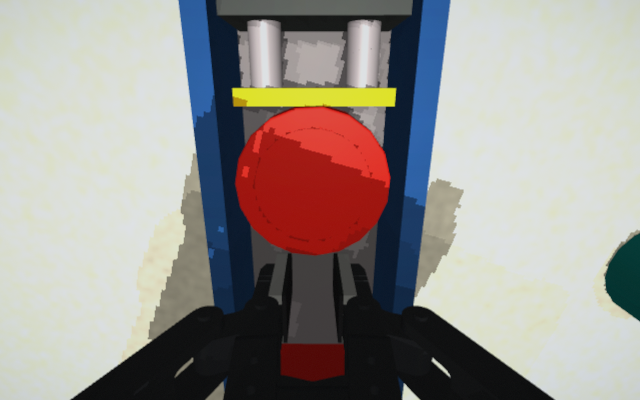

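The tin rests against the plate at (313,180), clear of the fingers. Red shows between and behind the fingers at (313,362), so the flap has already swung shut behind them. I'll lift straight out rather than drag back against it.

Request:
drive_tool --rows '[[[0,0,0.15,0,0,0],[0,0,0.3,0,0,0],[0,0,0.5,0,0,0],[0,0,0.7,0,0,0],[0,0,0.9,0,0,0],[0,0,0.9,0,0,0]]]'

```text
time_s: 23.15
eef_pos: [567.9, 18.8, 282.6]
ee_rot: [-0.001, 0.991, 0.133, -0.001]
force: [0.7, 0.3, -0.3]
grip_width: 0.234
```

Request:
drive_tool --rows '[[[-0.4,-0.1,0.2,0,0,0],[-0.8,-0.2,0.4,0,0,0],[-1,-0.27,0.6,0,0,0],[-1,-0.27,0.6,0,0,0],[-1,-0.27,0.6,0,0,0]]]'

```text
time_s: 23.78
eef_pos: [468.4, -8.1, 341.8]
ee_rot: [-0.002, 0.991, 0.133, -0.001]
force: [0.0, -0.2, 0.0]
grip_width: 0.236
```

```bash
python3 - <<'E'
from st import *
st()
c,im=wcap("w18")
m,l,b=blobs(im,(22,120,60),(35,255,255),30)
for i,S,p in b:
    q=onz(c,*p,38);print("yellow",S.tolist(),p,"lane",u@q[:2]-499.5,n@q[:2]+131)
m,l,b=blobs(im,(0,120,50),(8,255,255),50)
for i,S,p in b:
    q=onz(c,*p,44 if S[4]>1500 else 48); print(S.tolist(),p.round(1),q.round(1),"lane",u@q[:2]-499.5,n@q[:2]+131)
im=viewer.capture("side")[:,:,::-1]; cv2.imwrite("pics/s18.png",im)
E
```

```text
t 23.77 lane xyz -49.8 -0.1 341.8 F lane -0.01 -0.17 0.04 grip 0.236
[277, 0, 74, 31, 1636] [313.  12.] [598.1  27.9  44. ] lane 84.86548479800717 0.4578668053836452
[277, 126, 74, 11, 728] [313.4 131.5] [517.5   5.5  48. ] lane 1.1589250374904623 0.12466618793035877
```

View pics/w18.png

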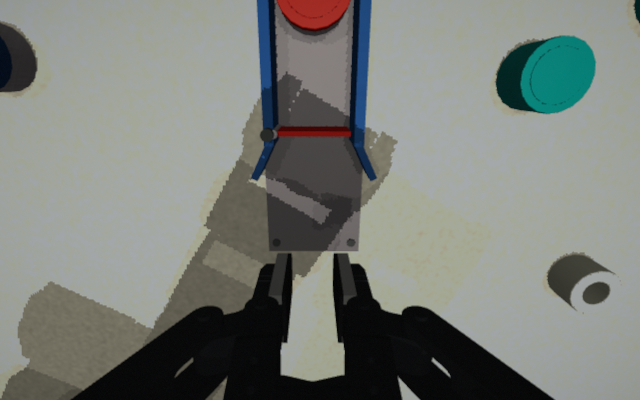

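View pics/s18.png

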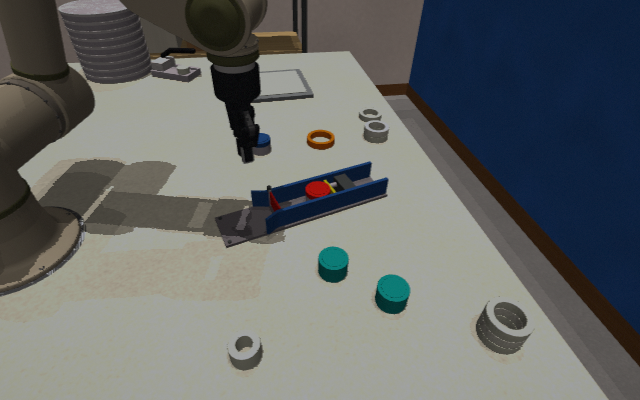

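The wrist view shows the flap shut across the lane at (313,131), and the side view shows the tin upright in the lane at (318,189). I'll check the plate and tin from the top camera before handing in.

```bash
python3 - <<'E'
from st import *
T=viewer.calibration("top")
for k,im in (("before",cv2.imread("pics/top0.png")),("now",viewer.capture("top")[:,:,::-1].copy())):
    for nm,lo,hi,z in(("yel",(22,120,80),(35,255,255),38),("red",(0,120,60),(8,255,255),44),("blue",(100,120,40),(125,255,255),38),("orange",(9,150,80),(20,255,255),19)):
        for i,S,p in blobs(im,lo,hi)[2]:
            q=onz(T,*p,z);print(k,nm,S.tolist(),p.round(1),"lane",(u@q[:2]-499.5).round(1),(n@q[:2]+131).round(1))
cv2.imwrite("pics/t19.png",im); st()
E
```

```text
before yel [293, 187, 20, 7, 52] [302.7 190.2] lane 131.7 0.2
before red [412, 200, 22, 21, 373] [422.2 210. ] lane 8.8 -281.5
before red [306, 238, 20, 6, 31] [315.6 240.7] lane -0.2 -0.6
before blue [304, 138, 31, 109, 265] [317.4 191.6] lane 119.0 -35.3
before blue [277, 145, 26, 98, 245] [289.  193.5] lane 131.7 35.9
before blue [196, 235, 22, 20, 360] [206.5 244.5] lane 57.4 266.7
before orange [190, 164, 30, 29, 232] [204.6 177.9] lane 225.4 237.9
now yel [293, 187, 20, 7, 46] [302.8 190. ] lane 132.0 -0.1
now red [295, 191, 22, 22, 372] [305.4 201.8] lane 101.0 0.7
now red [305, 238, 22, 7, 53] [315.5 241.1] lane -1.0 -0.0
now blue [304, 138, 30, 108, 267] [317.5 191.9] lane 118.3 -35.3
now blue [277, 145, 26, 98, 248] [289.1 194. ] lane 130.6 36.0
now blue [196, 235, 22, 20, 362] [206.4 244.5] lane 57.5 266.8
now orange [190, 164, 30, 29, 235] [204.5 177.8] lane 225.7 238.0
t 23.93 lane xyz -49.7 -0.0 341.7 F lane -0.43 -0.05 -0.48 grip 0.235
```

View pics/t19.png

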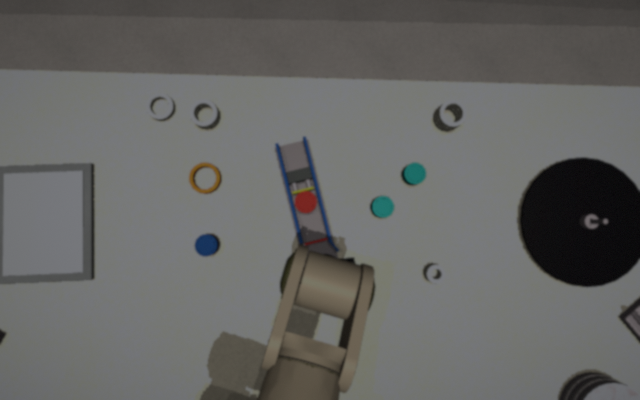

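The tin at (305,202) is at lane (101, 0.7). The plate is back at its rest (132.0 against 131.7 before), the flap is at 0, and the bystanders haven't moved. Handing in.

```bash
python3 -c "
from rig import ctrl
print(ctrl.finish_job())"
```

```text
the job is handed in; nothing more can be done
None
```

I carried the job through all its steps and handed it in at about 24 s. No verdict was reported.

**What I did**
- I gripped the red-lidded tin, set it upright on the apron at lane (-76, -0.6) mm and let go.
- With the fingers about 20 mm apart as a cradle, I pushed it through the flap, which swung wide open.
- I felt for the end plate in 1.5 to 2 mm steps. Contact came with the plate face about 130 mm past the flap.
- I pressed the plate in to about 7.5 mm by camera, at about 8 N along the lane, and held it for about half a second.
- I drew back 20 mm. The flap had already shut behind the fingers, so I lifted straight out instead of dragging back against it.

**Last checks**
- **Tin:** upright at lane (101, 0.7) mm.
- **Flap:** shut, seen from the wrist and top cameras.
- **Plate:** back at rest, within about 0.3 mm of where it started.
- **Bystanders:** the blue-lidded tin and the tape are unmoved by measurement. The film core I checked only by eye; it looks unmoved.
- **Robot:** nothing touching it, with only noise (under 0.7 N) on the wrist force.

**Disagreements**
- Camera heights and lengths differed from the given sizes by about 2 mm. The exception was one wrist-and-top pair, which put the lid about 7 mm low; I used the other two estimates.
- While the flap was wide open, the tin ran a few millimetres right of centre, within the tolerance.

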